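# Hang the specimen pail on the twin hook under the hood

## Robot

A 6-joint arm with a two-finger parallel gripper is mounted at the origin on the work surface. World frame = base frame: x ahead of the robot, y to its left, z up, the work surface at z = 0. Lengths are in m, angles in rad, forces in N, time in s.
With the tool pointing down it reaches from about 0.35 to 0.875 m from the base axis. Payload 4.2 kg.
Tool frame: the origin (TCP) lies midway between the tips of the shut fingers; the grasp point (between the pads) lies 19 mm behind it (env.grip_depth is the z of the grasp point in the tool frame, in m); z points along the fingers, y is the line along which they close (so a half turn about z gives the same grasp; the last joint's range is limited). The gripper opens to 87 mm and grips with 3 to 60 N. Pads are 19 mm wide; open, the fingers measure 117 mm over their backs; the gripper's body (75 mm by 190 mm) begins 51 mm behind the grasp point.
Start: joints at [1.525, 0.385, 0.008, 0, -1.194, -0.259], TCP at [0.188, 0.596, 0.223] pointing down, gripper open.
Joint ranges: [-3.14, 3.14], [-1.21, 2.06], [-1.07, 1.41], [-3.16, 2.05], [-2.99, -0.16], [-3.1, 3.1]. Speed limits (rad/s): [2.79, 2.79, 3.14, 3.14, 3.14, 3.14].

## Interface

Orientations are given as a unit quaternion [w, x, y, z].
In Python, from workcell import env gives the robot as it stands. The module is installed in compiled form; this text tells all that it offers. Calls block until the motion is done:
- env.goto(position, orientation): joint-space move of the TCP to a pose.
- env.move_straight(position, ori=None, rate=0.15): straight line of the TCP; ori=None keeps the orientation; rate is the mean speed in m/s.
- env.goto_joints(angles): joint-space move.
- env.let_go() and env.close_gripper(f_grip=None): open the fingers fully, or close them until they stop; f_grip is the grip in N (None keeps the last).
- env.hold(seconds).
- env.ik(position, orientation): joint angles nearest the present ones, or None.
- env.snapshot(name): name is "scene" or "top"; returns (picture, depth): 480x640x3 uint8, red, green, blue; 480x640 float32, m along the optical axis (not along the pixel's ray), 0 where there is no reading.
- env.camera_model(name): a dict with "K" (3x3 intrinsics, pixels), "k1" (the pictures are not rectified: a ray, as slopes to the right and down, at radius r is drawn at 1 + k1 r^2 times it, then the intrinsics apply), "xyz" and "orientation" of the camera in the world. Camera axes: x right, y down, z forward; pixel columns grow to the right and rows downward; lengths in m; the calibration is good to about 2 mm. A picture is of the moment at which its call begins. camera_model takes no time and is no camera call.
A pose or a line that the arm cannot do raises env.IKError and nothing moves.
- env.hand_in(): hands the job in; it is judged then, once.
Readings, each from a call of its own:
- env.read_t(): time.
- env.read_joint_pos(): joint angles.
- env.read_dq(): joint speeds.
- env.read_tau(): joint torques, N m.
- env.read_ee_pos(): TCP position.
- env.read_eef_rot(): TCP orientation.
- env.read_wrist_force(): force on the tool from outside, world axes, zero at the start.
- env.read_ft_torque(): the same for the moment, N m.
- env.read_gripper_width(): finger opening in m.
- env.read_grasp_force(): force on a finger pad.
Only numpy, scipy, OpenCV 4.12 (cv2) and the standard library are available. Lean on these libraries where they do the work, as an engineer would, in place of code of your own. Each camera call takes 0.05 s, during which the arm holds its last target. There are 200 camera calls.

## Task

Raise the steel pail's flat-lying bail until it stands upright while the pail still stands on the bench, then carry the pail by its bail and hang it on the twin hook under the clear hood, with the bail's bar lying in both hooks, the pail clear of the bench and still, and let go. Do not tip the pail over, and leave everything else on the bench where it is.

Things in the scene. Friction and masses are not known exactly. Their poses are not given: they have to be found in the camera images.
- pail: Open round stainless pail, about 0.3 to 0.6 kg, loose on the bench: 108 mm across the rim, 92 mm at the foot, 95 mm tall. Origin: centre of its underside, z up. Its bail pivots on an axis along the pail's x, 80 mm above the origin; the bail lies flat towards the pail's +y.
- bail (a joint): Angle of the bail, a U of 7 mm steel wire: 0 = flat (level, towards the pail's +y), 1.57 = straight up, stop at 1.9. The hinge is slightly stiff: within about 0.4 rad of upright the bail stays where it is left, much lower it drops back. Its straight legs stand at x = -62 and +62 mm of the pail; its bar, along the pail's x, is 110 mm from the hinge axis.
- bail_grip (a point): Middle of the bail's bar, on the axis of a blue grip sleeve, 12 mm thick and 44 mm long, that rolls freely round the wire; bare 7 mm wire on either side, straight as far as 54 mm from the middle. Its x axis runs along the bar; its y axis points away from the hinge. Flat, the bar is 80 mm above the bench and about 56 mm from the pail's rim; upright it is 190 mm up.
- bail_hinge (a point): Middle of the bail's hinge axis, in the middle of the pail, 80 mm above its underside. Its x axis is the hinge axis; its y axis points to the bar.
- stand: Fixed hook stand. Origin on the bench straight below the middle of the hooks' seat; x to the rear (about away from the robot), y left, z up. White foot 12 mm thick and two posts 18 mm thick stand at x = 165, y = -75 and +75 mm; no foot under the hooks. A level steel arm 12 mm thick runs 268 mm up at y = +75 mm, from a post forward to x = -36 mm, and carries the hooks.
- hook_tips (a point): Midway between the tips of the twin hook; axes as the stand's. Two 8 mm prongs at x = -36 and +36 mm run from the arm towards -y, down into a V notch at y = 0 of the stand (prong axis 250 mm up) and up to tips at y = -22 mm, tops 282 mm up. The hook is open to -y: the bar, parallel to the stand's x, goes in from -y above the tips, then down, its sleeve between the prongs.
- hood_edge (a point): Middle of the lower front (blue) edge of the clear hood over the hooks; axes as the stand's. The hood's underside is 400 mm up; it reaches from x = -15 to 195 mm and y = -87 to +87 mm of the stand. A hand held upright over the seat hits it; one leaning some 40 degrees back towards the robot (fingers pointing down and to the rear) clears it.
- seat (a point): Where the middle of the bail's bar comes to lie: in the V notches midway between the two prongs, 260.6 mm above the bench. Axes as the stand's. A pail that hangs there has its underside about 70 mm above the bench.
- dishes: Bystander, loose: stack of three lidded culture dishes, 90 mm across, 39 mm tall, beside the pail. Origin: centre of its underside.
- jar: Bystander, loose: small jar with blue lid, 48 mm across, 60 mm tall, on the stand's foot. Origin: centre of its underside.
- tipbox: Bystander, loose: green box with clear lid, 80 x 120 x 55 mm. Origin: centre of its underside.
- bottle: Bystander, loose: amber bottle with blue cap, 68 mm across, 150 mm tall. Origin: centre of its underside.
- washbottle: Bystander, loose: white bottle with red cap, 60 mm across, 140 mm tall. Origin: centre of its underside.
- tuberack: Bystander, loose: yellow rack of capped tubes, 90 x 200 mm, 102 mm tall. Origin: centre of its underside.
- mouse: Bystander, loose: black computer mouse, 100 x 60 x 30 mm. Origin: centre of its underside.

How it is judged:
By the outcome, as a careful person would: the job done as asked, in the order asked, and still so for the second after the job is handed in, with the robot touching nothing.
It also fails if it takes over 66 s, if anything falls off the work surface, if the arm or the gripper's body presses on something with over 40 N, if the wrist force passes 120 N, or if a joint passes its speed limit or range.

## Working session

There is one attempt and no reset: what is moved stays moved. The work goes in short steps, each a Python script; the robot and the scene stay as the last script left them, time stands still between calls to the robot, and variables do not carry over. Pictures are saved under pics/ and viewed, at most 10 in all, crops included, and the job is handed in when it is done.

```bash
mkdir -p pics
cat > h.py <<'E'
import numpy as np, cv2
from scipy.spatial.transform import Rotation as R
from workcell import env
def Rq(q): return R.from_quat([q[1],q[2],q[3],q[0]])
def qR(r):
    x,y,z,w=(r if isinstance(r,R) else R.from_matrix(r)).as_quat(); return [w,x,y,z]
def cam(n):
    m=env.camera_model(n); return np.array(m["K"]),m["k1"],np.array(m["xyz"]),Rq(m["orientation"]).as_matrix()
def rays(n,px):
    K,k1,o,M=cam(n); px=np.atleast_2d(np.float64(px))
    d=cv2.undistortPoints(px.reshape(-1,1,2),K,np.array([k1,0,0,0.])).reshape(-1,2)
    return o,np.c_[d,np.ones(len(d))]@M.T
def onz(n,px,z):
    o,d=rays(n,px); return o+d*((z-o[2])/d[:,2])[:,None]
def deproj(n,D):
    v,u=np.nonzero(D>0); o,d=rays(n,np.c_[u,v]); P=np.zeros(D.shape+(3,)); P[v,u]=o+d*D[v,u][:,None]; return P
def proj(n,P):
    K,k1,o,M=cam(n); p=(np.atleast_2d(P)-o)@M; s=p[:,:2]/p[:,2:]; s=s*(1+k1*(s**2).sum(1,keepdims=True)); return s*[K[0,0],K[1,1]]+[K[0,2],K[1,2]]
def shot(n,f):
    a,d=env.snapshot(n); cv2.imwrite(f"pics/{f}.png",a[...,::-1]); np.savez(f"pics/{f}.npz",a=a,d=d); return a,d
E
python3 - <<'E'
from h import *
for n in("scene","top"):
    shot(n,n+"0"); c=cam(n); print(c[0].tolist(),c[1],c[2],c[3].round(3).tolist())
print(env.read_t(),env.read_ee_pos(),env.read_eef_rot(),env.grip_depth)
E
```

```text
[[570.9115538296353, 0.0, 321.8180003628711], [0.0, 570.9115538296353, 242.61450886976166], [0.0, 0.0, 1.0]] -0.00045119466232757606 [1.72691171 0.47694365 1.21754789] [[-0.382, 0.56, -0.735], [0.924, 0.249, -0.29], [0.02, -0.79, -0.612]]
[[533.9706415505608, 0.0, 318.2929845989256], [0.0, 533.9706415505608, 237.287357011978], [0.0, 0.0, 1.0]] 0.013240986297968346 [0.31518431 0.03844936 1.9188299 ] [[0.024, -0.991, 0.134], [-0.999, -0.027, -0.018], [0.021, -0.134, -0.991]]
0.1 [0.18737651 0.59567002 0.22155107] [ 9.94116024e-04  9.88395630e-01 -1.51898250e-01 -1.12484400e-04] -0.0187
```

View pics/scene0.png

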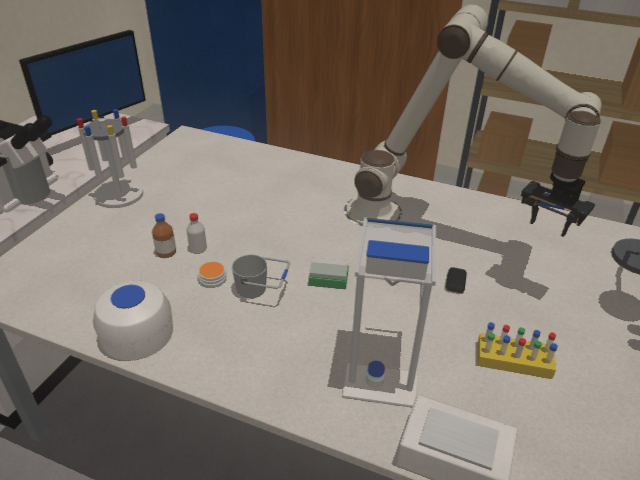

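View pics/top0.png

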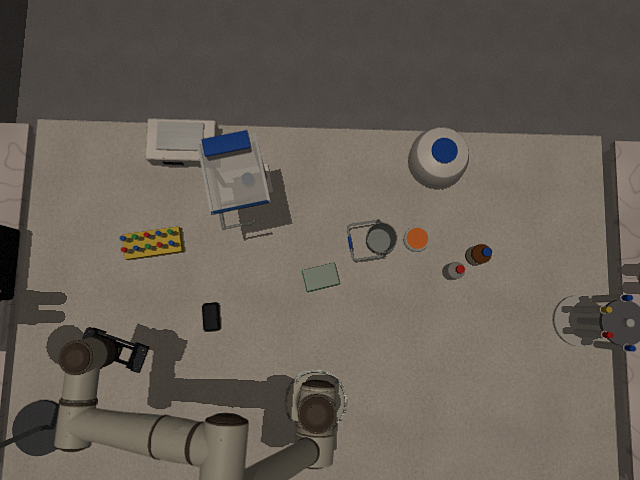

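The scene view shows the pail at (250,276) with its bail towards the sleeve at (285,274), and the stand at (393,300). The top view shows the pail at (380,238), the sleeve at (350,242), the dishes at (417,238) and the hood's front edge from about (212,213) to (267,205). I'll zoom in and measure.

Run:
```python
from h import *
T=np.load("pics/top0.npz");S=np.load("pics/scene0.npz")
a=T['a'][120:280,190:440]; b=S['a'][210:410,220:450]
A=cv2.resize(a,None,fx=3.1,fy=3.1,interpolation=cv2.INTER_CUBIC)
cv2.imwrite("pics/c1.png",A[...,::-1])
cv2.imwrite("pics/c2.png",cv2.resize(b,None,fx=3,fy=3,interpolation=cv2.INTER_CUBIC)[:,:,::-1])
# blue comps
for n,s in(("top",T),("scene",S)):
    hsv=cv2.cvtColor(s['a'],cv2.COLOR_RGB2HSV); m=((hsv[...,0]>100)&(hsv[...,0]<125)&(hsv[...,1]>140)&(hsv[...,2]>60)).astype(np.uint8)
    k,l,st,c=cv2.connectedComponentsWithStats(m)
    P=deproj(n,s['d'])
    for i in range(1,k):
        if 12<st[i,4]<2000 :
            q=P[(l==i)&(s['d']>0)]; print(n,st[i],c[i].round(1),np.median(q,0).round(3) if len(q) else None)
P=deproj("top",T['d'])
# rim & wire of pail in top depth
reg=np.zeros(T['d'].shape,bool); reg[205:275,335:402]=1
q=P[reg&(P[...,2]>.088)&(P[...,2]<.105)]; print("rim",len(q),q.min(0),q.max(0))
(cx,cy),r=cv2.minEnclosingCircle(np.float32(q[:,:2])); print(cx,cy,r)
```

```text
top [202 131  48  25 800] [225.5 142.9] [0.772 0.279 0.462]
top [432 138  25  25 498] [444.1 150. ] [ 0.869 -0.418  0.148]
top [211 200  58  13 125] [239.6 206.4] [0.603 0.238 0.411]
top [156 231   5   4  18] [157.8 232.5] [0.563 0.554 0.102]
top [120 236   5   4  17] [122.1 237.6] [0.542 0.674 0.099]
top [348 237   5  12  33] [349.7 242.2] [ 0.549 -0.105  0.085]
top [169 241   5   4  18] [170.8 242.5] [0.53  0.507 0.102]
top [133 246   5   4  17] [135.1 247.6] [0.509 0.627 0.103]
top [483 248   9   8  60] [487.  251.5] [ 0.522 -0.559  0.15 ]
top [627 295   6   6  26] [629.4 297.2] [ 0.376 -0.928  0.319]
top [630 346   6   5  24] [632.3 348.1] [ 0.225 -0.929  0.317]
scene [112 109   7   9  38] [115.6 112.7] [ 0.229 -0.929  0.31 ]
scene [203 125  52  16 409] [231.5 131.2] [-0.651 -1.001 -0.182]
scene [ 85 126   6  10  38] [ 87.6 130.6] [ 0.381 -0.926  0.311]
scene [540 202  10   4  14] [544.5 203.5] [-1.129  0.64  -0.483]
scene [555 206   9   3  16] [558.8 207.1] [-1.115  0.715 -0.477]
scene [156 214   8   5  30] [159.3 216. ] [ 0.527 -0.559  0.15 ]
scene [367 241  62  21 897] [398.2 251. ] [0.78  0.279 0.462]
scene [282 270   5   8  18] [284.4 273.8] [ 0.552 -0.106  0.084]
scene [112 286  33  21 546] [127.5 296. ] [ 0.875 -0.42   0.149]
scene [489 323   5   4  16] [491.1 324.7] [0.535 0.507 0.1  ]
scene [535 331   5   4  17] [537.1 332.4] [0.514 0.626 0.101]
scene [504 336   6   5  20] [506.8 337.8] [0.567 0.553 0.101]
scene [551 344   6   4  20] [553.6 345.6] [0.545 0.67  0.101]
rim 140 [ 0.48732798 -0.2669085   0.08806874] [ 0.62538976 -0.09661054  0.10413482]
0.5603815317153931 -0.17552264034748077 0.09174526482820511
```

View pics/c1.png

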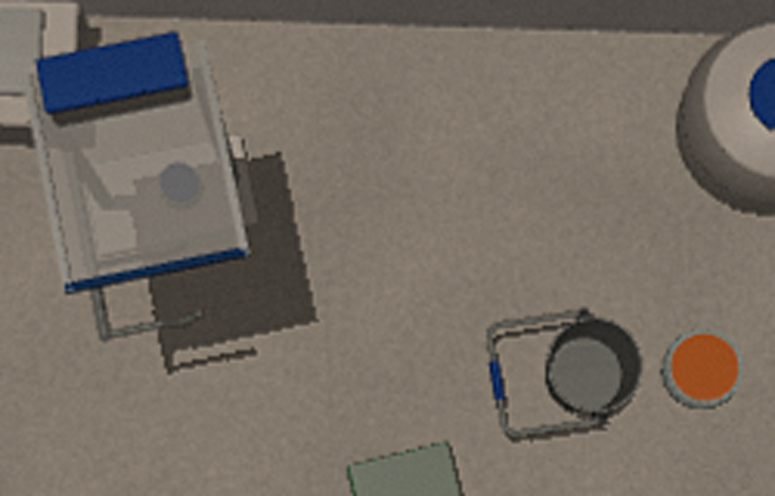

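View pics/c2.png

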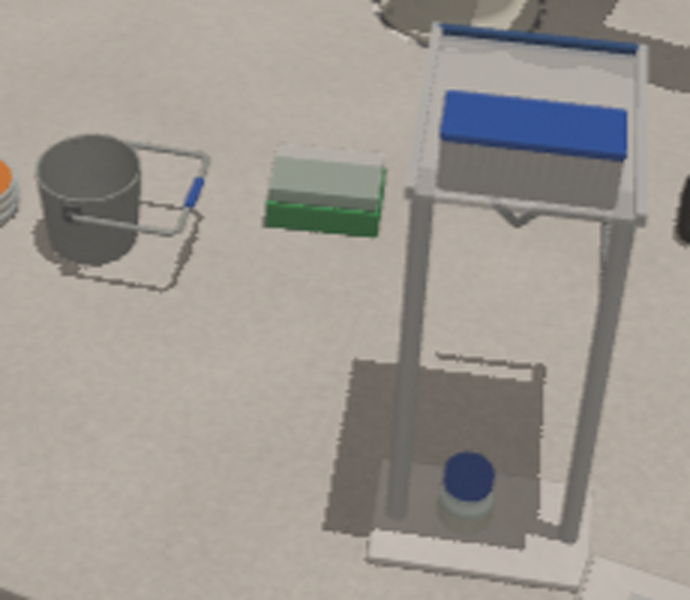

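Crop 1 (top) shows the bail's bar from crop (490,327) to (510,437), with the sleeve at (496,380). The near prong runs from the arm end at (105,335) to its tip at (202,314), and the blue hood edge from (65,290) to (245,253). Crop 2 (scene) shows the sleeve at (194,192), the V notch just visible at (515,215) and the jar on the foot. The bar and the stand's x axis are almost parallel. Next I'll compute the poses and check reach.

```bash
cat > pose.py <<'E'
from h import *
def R_tool(yaw,lean=np.radians(40),sgn=1):
    c,s=np.cos(lean),np.sin(lean); z=np.array([s,0,-c]); y=np.array([0,sgn,0.]); x=np.cross(y,z)
    return R.from_euler('z',yaw).as_matrix()@np.c_[x,y,z]
GD=-env.grip_depth
def tcp(gp,M): return np.array(gp)+M[:,2]*GD
E
python3 - <<'E'
from pose import *
T=np.load("pics/top0.npz");S=np.load("pics/scene0.npz")
P=deproj("top",T['d']);
# sleeve by rays of two views
o1,d1=rays("top",[349.7,242.2]);o2,d2=rays("scene",[284.4,273.8]); 
A=np.c_[d1[0],-d2[0]];t=np.linalg.lstsq(A,o2-o1,rcond=None)[0];p1,p2=o1+d1[0]*t[0],o2+d2[0]*t[1];print("sleeve tri",p1,p2)
print("sleeve z.083",onz("top",[349.7,242.2],.083),onz("scene",[284.4,273.8],.083))
# bar corners/legs in both (crop px)
c=lambda p:np.array(p)/3.1-.3+[190,120]
bar=onz("top",[c((490,327)),c((510,437))],.08);d=bar[0]-bar[1];print("bar",bar,np.degrees(np.arctan2(d[1],d[0])),np.linalg.norm(d))
s=lambda p:np.array(p)/3-.3+[220,210]
rim=np.array([(38,165),(140,175),(92,136),(88,212)])
print("pivot near scene",onz("scene",[s((72,212))],.08))
# rim: bright/dark contour -> depth pts just above .085 within pail, fit circle
reg=np.zeros(T['d'].shape,bool);reg[215:262,362:402]=1
q=P[reg&(P[...,2]>.085)&(P[...,2]<.11)]
from scipy.optimize import least_squares
f=least_squares(lambda v:np.hypot(q[:,0]-v[0],q[:,1]-v[1])-.053,[.56,-.21],loss='soft_l1',f_scale=.003);print("rim",f.x,len(q))
# hood edge
hsv=cv2.cvtColor(T['a'],cv2.COLOR_RGB2HSV);m=(hsv[...,0]>100)&(hsv[...,0]<125)&(hsv[...,1]>140)&(hsv[...,2]>60);m[:195]=0;m[216:]=0;m[:,:205]=0;m[:,275:]=0
v,u=np.nonzero(m);k=np.polyfit(u,v,1);e=np.array([[u.min()-.5,0],[u.max()+.5,0]]);e[:,1]=np.polyval(k,e[:,0]);w=onz("top",e,.408);d=w[0]-w[1]
yaw=np.arctan2(d[1],d[0])-np.pi/2;mid=w.mean(0);print("edge",w,np.linalg.norm(d),np.degrees(yaw),"mid",mid,"zmed",np.median(P[m][:,2]))
Rz=R.from_euler('z',yaw).as_matrix();print("stand from edge",mid-Rz@[-.015,0,0])
tip=onz("top",[c((202,314))],.278)[0];cor=onz("top",[c((105,335))],.268)[0]
print("stand from tip",tip-Rz@[-.036,-.024,0],"from corner",cor-Rz@[-.038,.078,0])
# scene V notch
print("V rear scene", onz("scene",[s((515,222))],.246)[0]-Rz@[.036,0,0])
v=S['a'].astype(int);
print("tipbox/dishes", onz("top",[c((348,465)),c((447,443))],.055),onz("top",[[417,238]],.039))
E
```

```text
sleeve tri [ 0.54971569 -0.10413349  0.08103759] [ 0.55074008 -0.10686395  0.08138016]
sleeve z.083 [[ 0.54946526 -0.10398124  0.083     ]] [[ 0.55241696 -0.10603161  0.083     ]]
bar [[ 0.60951904 -0.09649279  0.08      ]
 [ 0.48587316 -0.12088378  0.08      ]] 11.159173777055692 0.12602866486968553
pivot near scene [[ 0.62530158 -0.20576536  0.08      ]]
rim [ 0.56734395 -0.21186464] 144
edge [[0.58339163 0.32118052 0.408     ]
 [0.62261722 0.1569893  0.408     ]] 0.1688117435455806 13.436226846967264 mid [0.60300443 0.23908491 0.408     ] zmed 0.4112588955138494
stand from edge [0.61759386 0.24257036 0.408     ]
stand from tip [0.61257023 0.2388066  0.278     ] from corner [0.61581179 0.2373943  0.268     ]
V rear scene [0.6109533  0.23538026 0.246     ]
tipbox/dishes [[ 0.45183985  0.05919486  0.055     ]
 [ 0.47955067 -0.05188098  0.055     ]] [[ 0.5765529  -0.34730691  0.039     ]]
```

```bash
cat >> pose.py <<'E'
PY=np.radians(10.5); H=np.array([.5700,-.2131,.080]); SY=np.radians(13.); ST=np.array([.614,.239,0.])
Rp=R.from_euler('z',PY).as_matrix(); Rs=R.from_euler('z',SY).as_matrix()
OFF=.005
def barp(th,r=.11): return H+Rp@[OFF,r*np.cos(th),r*np.sin(th)]
def st(x,y,z): return ST+Rs@[x+OFF,y,z]
E
python3 - <<'E'
from pose import *
for sg in(1,-1):
    print("sgn",sg)
    Mp=R_tool(PY,sgn=sg);Ms=R_tool(SY,sgn=sg)
    g=barp(0)+Rp@[0,.010,0]
    pts=[("mid",[.42,0,.42],Mp),("pre",tcp(g,Mp)-Mp[:,2]*.12,Mp),("g",tcp(g,Mp),Mp)]+[(f"th{t}",tcp(barp(t),Mp),Mp) for t in(.5,1,1.57)]+[("up",tcp(barp(1.57)+[0,0,.13],Mp),Mp)]+[(str(p),tcp(st(*p),Ms),Ms) for p in((0,-.14,.315),(0,0,.31),(0,0,.258))]+[("out",tcp(st(0,0,.258),Ms)-Ms[:,2]*.15,Ms)]
    for n,p,M in pts:
        q=env.ik(p,qR(M)); print(n,np.round(p,3),None if q is None else np.round(q,2))
    print(env.ik([.33,.33,.42],qR(R_tool(.785,0,sg))))
E
```

```text
sgn 1
mid [0.42 0.   0.42] [ 0.56 -0.46 -0.62  0.34 -0.79 -2.11]
pre [ 0.489 -0.106  0.158] [-0.03  0.04 -0.63 -0.58 -0.25 -0.84]
g [ 0.565 -0.092  0.066] [-0.13  0.33 -0.45 -1.05 -0.23 -0.3 ]
th0.5 [ 0.569 -0.115  0.118] [-0.09  0.24 -0.46 -0.75 -0.26 -0.62]
th1 [ 0.576 -0.152  0.158] [-0.15  0.21 -0.4  -0.65 -0.36 -0.7 ]
th1.57 [ 0.587 -0.21   0.176] [-0.28  0.24 -0.29 -0.67 -0.49 -0.59]
up [ 0.587 -0.21   0.306] [-0.24  0.1  -0.19 -0.43 -0.68 -0.89]
(0, -0.14, 0.315) [0.662 0.106 0.301] [ 0.44  0.12 -0.5   0.48 -0.29 -2.19]
(0, 0, 0.31) [0.631 0.243 0.296] [ 0.6   0.13 -0.62  1.01 -0.28 -2.85]
(0, 0, 0.258) [0.631 0.243 0.244] None
out [0.537 0.221 0.359] [ 0.78 -0.08 -0.64  0.75 -0.52 -2.69]
[ 1.13488009  0.02953319  0.03239791  0.         -1.57366105 -1.92067642]
sgn -1
mid [0.42 0.   0.42] [ 0.56 -0.46 -0.62  0.34 -0.79  1.03]
pre [ 0.489 -0.106  0.158] [-0.03  0.04 -0.63 -0.58 -0.25  2.3 ]
g [ 0.565 -0.092  0.066] [-0.13  0.33 -0.45 -1.05 -0.23  2.84]
th0.5 [ 0.569 -0.115  0.118] [-0.09  0.24 -0.46 -0.75 -0.26  2.52]
th1 [ 0.576 -0.152  0.158] [-0.15  0.21 -0.4  -0.65 -0.36  2.45]
th1.57 [ 0.587 -0.21   0.176] [-0.28  0.24 -0.29 -0.67 -0.49  2.55]
up [ 0.587 -0.21   0.306] [-0.24  0.1  -0.19 -0.43 -0.68  2.25]
(0, -0.14, 0.315) [0.662 0.106 0.301] [ 0.44  0.12 -0.5   0.48 -0.29  0.95]
(0, 0, 0.31) [0.631 0.243 0.296] [ 0.6   0.13 -0.62  1.01 -0.28  0.29]
(0, 0, 0.258) [0.631 0.243 0.244] None
out [0.537 0.221 0.359] [ 0.78 -0.08 -0.64  0.75 -0.52  0.45]
[ 1.13488009  0.02953319  0.03239791  0.         -1.57366105  1.22091623]
```

```bash
cat >> pose.py <<'E'
def RT(yaw,lean,phi,sgn=1):  # phi: roll about bar; >0 = hand over to -y side
    M=R.from_euler('z',yaw).as_matrix()
    return M@R.from_euler('x',phi).as_matrix()@M.T@R_tool(yaw,lean,sgn)
E
python3 - <<'E'
from pose import *
for L in(30,35,40,45):
  for ph in(-40,-25,-10,0,10,25,40):
    Ms=RT(SY,np.radians(L),np.radians(ph));o=[]
    for p in((0,-.14,.31),(0,0,.31),(0,0,.257)):
        q=env.ik(tcp(st(*p),Ms),qR(Ms)); o.append(None if q is None else np.round(q[3:],2).tolist())
    q=env.ik(tcp(st(0,0,.257),Ms)-Ms[:,2]*.15,qR(Ms)); o.append(None if q is None else np.round(q[3:],2).tolist())
    print(L,ph,np.round(Rs.T@Ms[:,2],2),o)
E
```

```text
30 -40 [ 0.5  -0.56 -0.66] [[1.26, -0.8, -2.65], [1.08, -1.0, -2.69], [1.17, -0.93, -2.82], [0.92, -1.21, -2.69]]
30 -25 [ 0.5  -0.37 -0.78] [[0.96, -0.65, -2.48], [0.9, -0.82, -2.62], [1.03, -0.72, -2.77], [0.78, -1.05, -2.62]]
30 -10 [ 0.5  -0.15 -0.85] [[0.53, -0.58, -2.18], [0.64, -0.67, -2.48], [0.78, -0.54, -2.63], [0.57, -0.88, -2.48]]
30 0 [ 0.5   0.   -0.87] [[0.19, -0.61, -1.92], [0.4, -0.61, -2.32], [0.51, -0.46, -2.44], [0.37, -0.8, -2.33]]
30 10 [ 0.5   0.15 -0.85] [[-0.13, -0.69, -1.68], [0.11, -0.59, -2.11], [0.14, -0.46, -2.14], [0.11, -0.76, -2.11]]
30 25 [ 0.5   0.37 -0.78] [[-0.53, -0.85, -1.41], [-0.36, -0.66, -1.75], [-0.42, -0.57, -1.67], [-0.37, -0.82, -1.71]]
30 40 [ 0.5   0.56 -0.66] [[-0.84, -1.03, -1.25], [-0.78, -0.8, -1.45], [-0.86, -0.75, -1.33], [-0.79, -0.99, -1.38]]
35 -40 [ 0.57 -0.53 -0.63] [[1.46, -0.71, -2.79], [1.23, -0.92, -2.8], [1.35, -0.87, -2.95], [1.03, -1.14, -2.79]]
35 -25 [ 0.57 -0.35 -0.74] [[1.2, -0.52, -2.66], [1.08, -0.73, -2.77], [1.26, -0.64, -2.95], [0.91, -0.95, -2.74]]
35 -10 [ 0.57 -0.14 -0.81] [[0.72, -0.43, -2.35], [0.85, -0.
[... 1206 characters left out ...]
5], [-0.85, -0.57, -1.39], [-1.0, -0.55, -1.21], [-0.87, -0.75, -1.31]]
45 -40 [ 0.71 -0.45 -0.54] [None, [1.62, -0.8, -3.06], [1.78, -0.79, 3.05], [1.32, -1.01, -3.02]]
45 -25 [ 0.71 -0.3  -0.64] [None, None, [1.87, -0.53, 2.9], [1.28, -0.79, -3.04]]
45 -10 [ 0.71 -0.12 -0.7 ] [None, [1.67, -0.3, 2.98], None, [1.22, -0.53, -3.04]]
45 0 [ 0.71  0.   -0.71] [None, None, None, [1.14, -0.35, -3.01]]
45 10 [ 0.71  0.12 -0.7 ] [[0.02, -0.24, -1.84], None, None, [0.93, -0.2, -2.89]]
45 25 [ 0.71  0.3  -0.64] [[-0.67, -0.52, -1.28], [-0.1, -0.17, -2.04], None, [-0.08, -0.28, -2.05]]
45 40 [ 0.71  0.45 -0.54] [[-1.03, -0.75, -1.08], [-0.91, -0.46, -1.34], [-1.11, -0.46, -1.1], [-0.94, -0.63, -1.26]]
```

```bash
cat > clr.py <<'E'
from pose import *
L=np.linspace
def seg(a,b,n=30): return np.array(a)+(np.array(b)-np.array(a))*L(0,1,n)[:,None]
prong=np.vstack([np.vstack([seg((x,75,268),(x,30,268)),seg((x,30,268),(x,0,250)),seg((x,0,250),(x,-22,278))]) for x in(-36,36)])
arm=seg((-36,75,268),(165,75,268),80)
hood=np.vstack([seg((-15,-87,400),(-15,87,400),60)]+[seg((-15,s*87,400),(195,s*87,400),40) for s in(-1,1)]+[seg((-15,-87,z),(-15,87,z),40) for z in(425,450,470)])
def box(P,lo,hi):
    d=np.maximum(np.maximum(np.array(lo)-P,P-np.array(hi)),0); return np.linalg.norm(d,axis=1).min()
def clear(lean,phi,bar,dep,off,op):
    M=RT(0,np.radians(lean),np.radians(phi)); g=np.array(bar)+[off,0,0]; t=g+M[:,2]*dep
    out=[]
    for P,r in((prong,4),(arm,7),(hood,0)):
        Q=(P-t)@M
        b=box(Q,(-37.5,-95,-230),(37.5,95,-70))-r
        f=min(box(Q,(-10,a,-70),(10,c,0))-r for a,c in(((43,59),(-59,-43)) if op else ((6,22),(-22,-6))))
        out.append(min(b,f))
    return out
E
python3 - <<'E'
from clr import *
res=[]
for l in(30,33,36,40):
  for ph in(0,8,15,22,30):
    for dep in(19,12):
      for off in(0,4,8):
        c=[clear(l,ph,(0,-60,298),dep,off,0),clear(l,ph,(0,-22,298),dep,off,0),clear(l,ph,(0,0,298),dep,off,0),clear(l,ph,(0,0,260),dep,off,0),clear(l,ph,(0,0,260),dep,off,1)]
        c=np.min(c,0); 
        M=RT(SY,np.radians(l),np.radians(ph)); q=env.ik(ST+Rs@[off/1e3,0,.258]+M[:,2]*dep/1e3,qR(M)); q2=env.ik(ST+Rs@[off/1e3,0,.3]+M[:,2]*dep/1e3,qR(M))
        j=0 if q is None or q2 is None else -max(q[4],q2[4])
        res.append((round(min(min(c),(j-.16)*40),1),l,ph,dep,off,c.round(1),round(j,2)))
res.sort(key=lambda r:-r[0])
for r in res[:14]:print(*r)
E
```

```text
5.5 33 0 19 0 [6.4 9.  5.5] 0.36
5.5 33 0 12 0 [6.4 9.  5.5] 0.38
4.2 36 0 12 4 [7.8 9.  7.1] 0.27
4.1 36 0 12 0 [ 4.5  9.  10.3] 0.26
3.8 36 0 12 8 [8.9 9.  3.8] 0.27
3.5 36 0 19 8 [5.2 9.  3.8] 0.25
3.4 36 0 19 4 [7.8 9.  7.1] 0.24
3.3 36 0 19 0 [ 4.5  9.  10.3] 0.24
2.4 36 8 12 0 [2.8 9.4 3.1] 0.22
2.1 33 0 19 4 [9.7 9.  2.1] 0.36
2.1 33 0 12 4 [9.7 9.  2.1] 0.38
1.5 36 8 19 0 [2.8 9.4 3.1] 0.2
0.5 30 0 19 0 [8.2 9.  0.5] 0.46
0.5 30 0 12 0 [8.2 9.  0.5] 0.48
```

```bash
sed -i 's/^OFF=.005/OFF=.003; LEAN=np.radians(36); GD=.015/' pose.py
cat >> pose.py <<'E'
Mp=RT(PY,LEAN,0); Ms=RT(SY,LEAN,0)
E
python3 - <<'E'
from pose import *
env.goto([.33,.33,.42],qR(R_tool(.785,0,1)))
env.goto([.42,-.02,.40],qR(Mp))
g=tcp(barp(0)+Rp@[0,.010,0],Mp)
env.goto(g-Mp[:,2]*.13,qR(Mp)); env.move_straight(g,rate=.08)
print(env.read_t(),g,env.read_ee_pos(),env.read_joint_pos().round(2),env.read_wrist_force(),env.read_gripper_width())
a,_=shot("scene","s1");b,_=shot("top","t1")
A=cv2.resize(a[190:350,190:340],(450,480),interpolation=cv2.INTER_CUBIC);B=cv2.resize(b[200:290,310:410],(345,480) if 0 else (350,480),interpolation=cv2.INTER_CUBIC)
cv2.imwrite("pics/v1.png",np.hstack([A,B])[...,::-1])
E
```

```text
5.7 [ 0.55975064 -0.09295597  0.06786475] [ 0.55967167 -0.09295806  0.06818618] [-0.02  0.32 -0.5  -0.74 -0.18 -0.68] [ 0.59955284 -0.09971684 -0.08335225] 0.08726777791228893
```

View pics/v1.png

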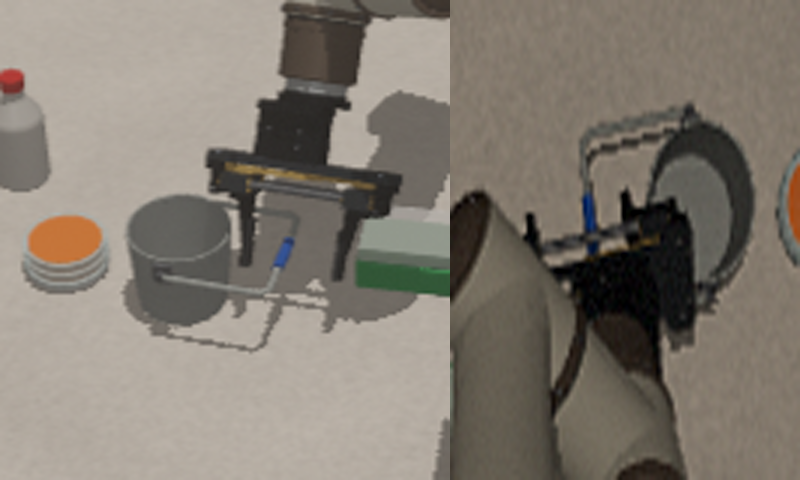

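The hand straddles the bar: fingertips at crop (245,262) and (340,278), sleeve between them at (287,255), inner finger clear of the rim. I'll close gently, then check whether the pail slid.

Run:
```python
from pose import *
env.close_gripper(6); print(env.read_gripper_width(),env.read_wrist_force().round(2))
env.close_gripper(30); print(env.read_t(),env.read_gripper_width(),env.read_grasp_force(),env.read_wrist_force().round(2))
a,_=shot("scene","s2")
g=lambda f:cv2.cvtColor(np.load(f"pics/{f}.npz")['a'],cv2.COLOR_RGB2GRAY)
tpl=g("s1")[250:297,231:262]; 
r=cv2.matchTemplate(g("s2"),tpl,cv2.TM_CCOEFF_NORMED); _,m,_,l=cv2.minMaxLoc(r); print("shift",l,m)
p=np.array([[246,295.]]); d=onz("scene",p+[l[0]-231,l[1]-250],0)-onz("scene",p,0); print(d, Rp.T@d[0])
c=[np.hstack([cv2.resize(x[190:350,190:340],(400,427)) for x in(np.load("pics/s1.npz")['a'],a)])][0]; cv2.imwrite("pics/v2.png",c[...,::-1])
```

```text
0.01182201961542788 [ 0.09 -2.86 -0.29]
7.2083 0.011029460785598088 29.999954709783196 [ 0.06 -3.27 -0.98]
shift (233, 249) 0.895024836063385
[[-0.00649543  0.00350503  0.        ]] [-0.00574793  0.00463003  0.        ]
```

View pics/v2.png

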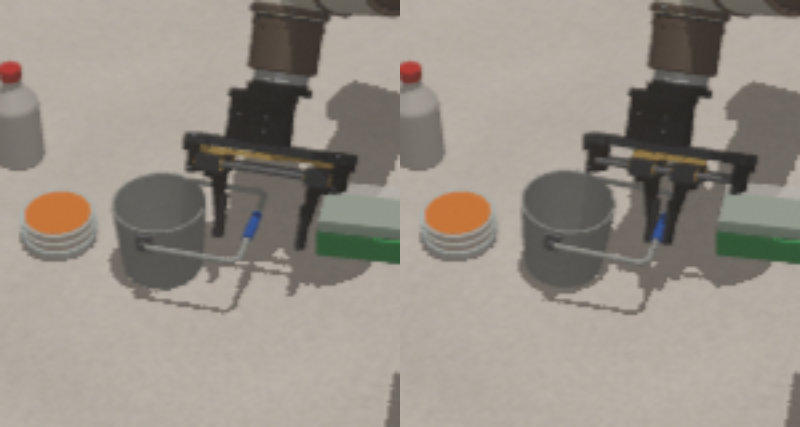

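The sleeve is gripped at 11 mm, and the pail slid about 9 mm towards the hand, still standing at crop (567,228). I'll raise the bail along its arc.

```bash
cat >> pose.py <<'E'
H=H+Rp@[0,.010,0]
E
python3 - <<'E'
from pose import *
for t in np.linspace(0,1.57,10)[1:]:
    env.move_straight(tcp(barp(t),Mp),rate=.06); print(round(t,2),env.read_wrist_force().round(2),env.read_joint_pos()[4].round(2))
env.hold(.5);print(env.read_t(),env.read_gripper_width(),env.read_ee_pos())
a,_=shot("scene","s3");b,_=shot("top","t3")
cv2.imwrite("pics/v3.png",np.hstack([cv2.resize(a[170:330,190:340],(450,480)),cv2.resize(b[200:290,310:410],(350,480))])[...,::-1])
E
```

```text
0.17 [ 0.4  -2.49 -1.05] -0.18
0.35 [ 0.3  -2.91 -1.11] -0.2
0.52 [-0.3  -1.96 -0.92] -0.23
0.7 [ 0.32 -1.5  -1.81] -0.27
0.87 [ 0.12 -1.5  -2.23] -0.32
1.05 [-0.4  -1.9  -2.05] -0.37
1.22 [ 0.21 -1.33 -2.7 ] -0.41
1.4 [ 0.18 -0.59 -0.83] -0.46
1.57 [0.39 0.51 0.17] -0.49
11.9583 0.011568124560391236 [ 0.57999178 -0.20093132  0.17812974]
```

View pics/v3.png

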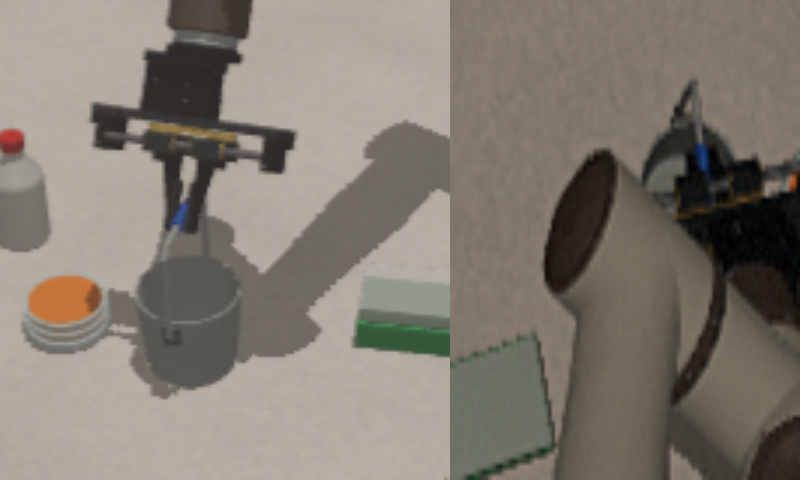

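The bail stands upright with the pail still on the bench (pail at crop (188,320), sleeve at (180,215)). Next: lift and carry to the approach point beside the hook.

Run:
```python
from pose import *
env.move_straight(tcp(barp(1.57)+[0,0,.04],Mp),rate=.05); print(env.read_wrist_force().round(2))
env.move_straight(tcp(barp(1.57)+[0,0,.118],Mp),rate=.08)
env.move_straight(tcp(st(0,-.13,.308),Ms),ori=qR(Ms),rate=.1); env.hold(1.5)
print(env.read_t(),env.read_wrist_force().round(2),env.read_joint_pos().round(2),env.read_gripper_width())
a,_=shot("scene","s4");b,_=shot("top","t4")
cv2.imwrite("pics/v4.png",np.hstack([cv2.resize(a[200:400,270:450],(432,480)),cv2.resize(b[120:290,190:320],(367,480))])[...,::-1])
hsv=cv2.cvtColor(b,cv2.COLOR_RGB2HSV);m=(hsv[...,0]>100)&(hsv[...,0]<125)&(hsv[...,1]>140)&(hsv[...,2]>60)
k,l,s,c=cv2.connectedComponentsWithStats(m.astype(np.uint8));print([(s[i].tolist(),c[i].round(1)) for i in range(1,k) if s[i,4]>8 and 200<c[i][0]<340]);print(proj("top",st(-.003,-.13,.308)),proj("scene",st(-.003,-.13,.308)))
```

```text
[-1.12  0.03 -5.65]
19.0333 [-0.21  0.95 -5.86] [ 0.47  0.13 -0.43  0.35 -0.42 -2.09] 0.010928385806811183
[([202, 131, 48, 25, 800], array([225.6, 142.9])), ([283, 195, 4, 5, 15], array([284.6, 196.8])), ([211, 200, 58, 13, 126], array([239.7, 206.4]))]
[[285.63647585 200.89818763]] [[344.66889452 251.09033864]]
```

View pics/v4.png

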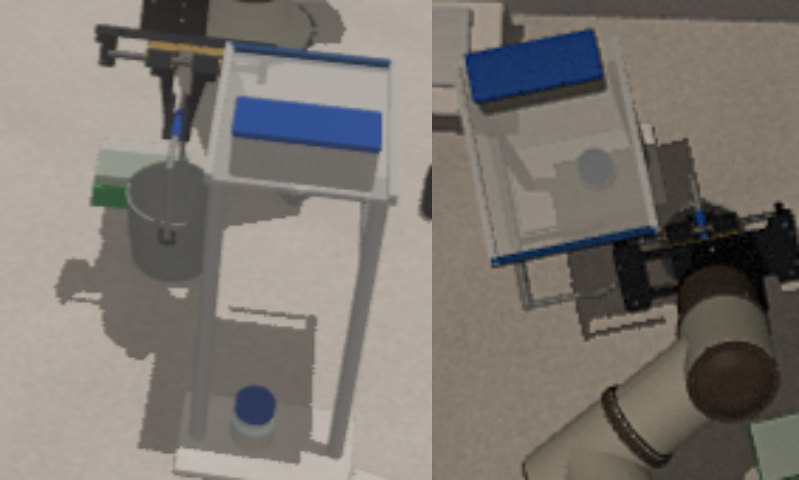

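The pail hangs still from the hand beside the stand: pail at crop (168,215) on the left, bar end at (695,170) on the right. The hand is in front of the hood edge. I'll move in above the prong tips, watching the force.

Run:
```python
from pose import *
env.move_straight(tcp(st(0,-.13,.299),Ms),rate=.04)
f0=env.read_wrist_force()
for y in(-.08,-.04,-.015,0.002):
    env.move_straight(tcp(st(0,y,.299),Ms),rate=.05); f=env.read_wrist_force(); print(y,f.round(2),env.read_joint_pos()[4].round(2))
    if np.linalg.norm(f-f0)>6: print("STOP");break
env.hold(1);print(env.read_t(),env.read_wrist_force().round(2))
a,_=shot("scene","s5");b,_=shot("top","t5")
cv2.imwrite("pics/v5.png",np.hstack([cv2.resize(a[210:340,330:450],(443,480),interpolation=cv2.INTER_CUBIC),cv2.resize(b[170:270,190:265],(357,480),interpolation=cv2.INTER_CUBIC)])[...,::-1])
```

```text
-0.08 [ 1.15 -0.34 -6.24] -0.38
-0.04 [-0.57 -0.02 -6.29] -0.38
-0.015 [ 0.19  0.66 -5.98] -0.39
0.002 [-0.33  0.09 -6.47] -0.4
23.75 [-0.61 -0.62 -6.05]
```

View pics/v5.png

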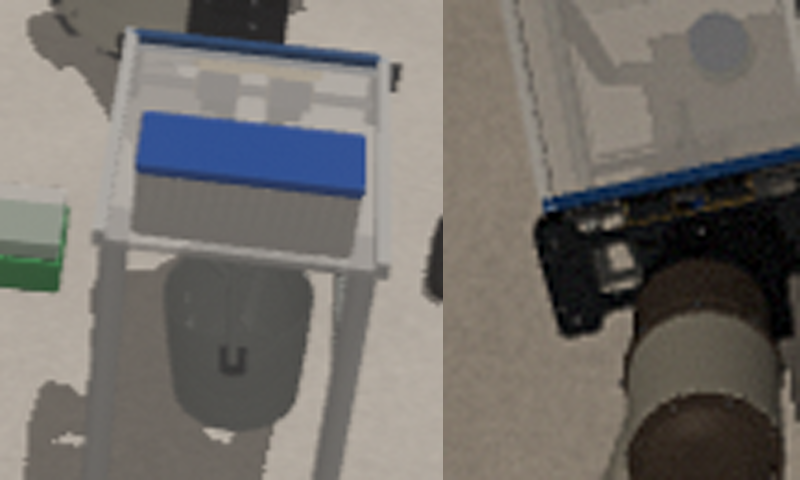

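No contact on the way in; the pail is centred under the hood (hinge at crop (232,358)). I'll lower it until the hooks take the load.

Run:
```python
from pose import *
for z in(.285,.275,.270,.266,.263,.261,.259,.257,.255):
    env.move_straight(tcp(st(0,.0,z),Ms),rate=.03); env.hold(.15); f=env.read_wrist_force(); print(z,f.round(2),env.read_joint_pos()[4].round(2))
    if f[2]>-1.2 or np.hypot(f[0],f[1])>8: break
print(env.read_t(),env.read_ft_torque().round(2))
a,_=shot("scene","s6")
cv2.imwrite("pics/v6.png",cv2.resize(a[210:340,330:450],(443,480),interpolation=cv2.INTER_CUBIC)[...,::-1])
```

```text
0.285 [-0.63 -0.46 -6.16] -0.35
0.275 [ 0.72 -0.38 -5.47] -0.32
0.27 [-0.17 -0.12 -6.15] -0.3
0.266 [ 0.    0.13 -5.16] -0.29
0.263 [ 0.61  1.21 -5.86] -0.28
0.261 [-0.79  0.94 -6.1 ] -0.27
0.259 [-2.3   1.87  0.26] -0.26
27.3583 [0.08 1.41 0.4 ]
```

Run:
```python
from pose import *
env.close_gripper(5); env.hold(.3); print(env.read_wrist_force().round(2))
env.let_go(); print(env.read_gripper_width(),env.read_wrist_force().round(2))
p=tcp(st(0,0,.259),Ms)
env.move_straight(p-Ms[:,2]*.05,rate=.05); print(env.read_wrist_force().round(2))
env.move_straight(p-Ms[:,2]*.16,rate=.1)
x=env.read_ee_pos(); env.goto([.36,.05,.42],qR(Ms)); env.hold(1.5)
print(env.read_t(),env.read_wrist_force().round(2))
a,da=shot("scene","s7");b,_=shot("top","t7")
cv2.imwrite("pics/v7.png",np.hstack([cv2.resize(a[210:410,220:450],(460,400),interpolation=cv2.INTER_CUBIC),cv2.resize(b[180:280,190:270],(320,400),interpolation=cv2.INTER_CUBIC)])[...,::-1])
env.hold(.3); a2,_=shot("scene","s8"); print("motion",cv2.absdiff(a,a2)[230:410,350:430].mean())
```

```text
[0.74 2.55 3.06]
0.08691107730163987 [0.07 0.04 0.19]
[-0.2  -0.18  0.3 ]
34.175 [-0.49 -0.29  0.08]
motion 0.4454398148148148
```

View pics/v7.png

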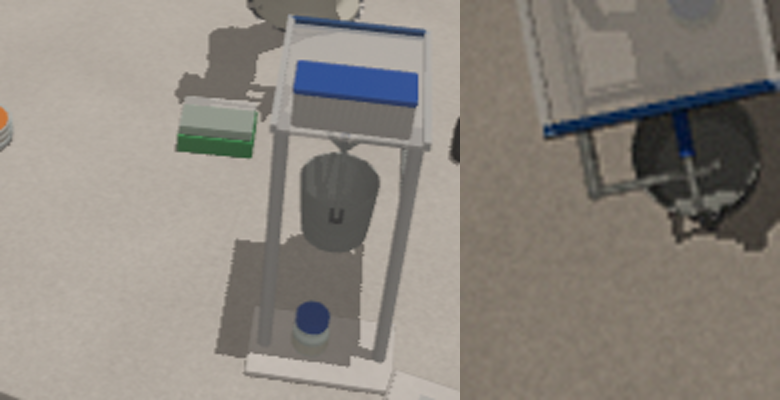

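The pail hangs clear of the bench, with its hinge at crop (337,214). The bar crosses the near prong inside its tip at (690,172), and the rear notch shows the bar at (343,145). The jar and tipbox have not moved. A last check of stillness and levelness, then I'll hand in.

Run:
```python
from pose import *
L=lambda f:np.load(f"pics/{f}.npz")['a']
env.hold(.5);a,d=shot("scene","s9")
print("pail",cv2.absdiff(L("s7"),a)[280:340,370:410].mean(),"bg",cv2.absdiff(L("s7"),a)[380:440,100:300].mean())
print("bystanders vs start",[(n,cv2.absdiff(L("scene0"),a)[s].mean().round(2)) for n,s in dict(dish=np.s_[258:288,195:230],tip=np.s_[262:290,308:350],jar=np.s_[358:386,364:388],bot=np.s_[210:258,150:210],rack=np.s_[322:375,478:556],mouse=np.s_[266:293,445:468]).items()])
b,D=env.snapshot("top"); m=(b[...,2].astype(int)>b[...,0]+40); m[:207]=0;m[230:]=0;m[:,:225]=0;m[:,245:]=0
P=deproj("top",D); q=P[m&(P[...,2]>.2)]; print("sleeve",len(q),np.median(q,0).round(3), (Rs.T@(np.median(q,0)-ST)).round(3))
```

```text
pail 0.5340277777777778 bg 0.5298055555555555
bystanders vs start [('dish', np.float64(0.96)), ('tip', np.float64(1.27)), ('jar', np.float64(0.7)), ('bot', np.float64(0.65)), ('rack', np.float64(0.71)), ('mouse', np.float64(1.42))]
sleeve 39 [0.598 0.257 0.41 ] [-0.012  0.022  0.41 ]
```

Nothing is moving (the pail's image difference matches the background noise), and the bystanders have not moved. Handing in.

```bash
python3 -c "
from workcell import env
print(env.hand_in(),env.read_t())"
```

```text
the job is handed in; nothing more can be done
the job is handed in; nothing more can be done
```

The bail was raised upright with the pail on the bench, and the pail now hangs still by its bail on the hooks, released and clear of the bench, with nothing else moved; the bar is seen in the near hook and appears to lie in the rear one, and I handed the job in at about 35 s.

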